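Fit the long tool rest into the lathe's banjo

TASK

Take the long straight tool rest out of the wooden rack, set the tip of its post down on the flat top of the lathe's blue banjo arm, a few centimetres from the socket hole on the side towards the lathe bed, and from there slide it along the arm, keeping it low, until the post can drop into the hole. Leave it let go and fully home in the socket, upright, with its bar parallel to the lathe bed (square to the arm). Leave the short rest and the curved rest standing where they are in the rack.

Things in the scene. Friction and masses are not known exactly. Their poses are not given: they have to be found in the camera images.
- long_rest: Straight dark bar 150 mm long (x), 18 mm wide, steel rod on top, on a centred post; 0.6 kg. Origin: centre of the post's tip, z up. Heights from there: post 20 mm thick, lowest 18 mm taper to a 6 mm tip; collar 46 mm wide at 50-58 mm; flat-sided bar 85-113 mm (grip here, mid-length); top 121 mm. Starts in a hole of a 60 mm tall wooden rack, collar on its top; rests stand 100 mm apart.
- banjo: Fixed blue casting on the lathe, flat level top 68 mm wide, 130 mm above the table. Origin: centre of its socket hole's mouth, at the flat top; z up, x along the arm to the lathe bed, y along the bed. Hole 28 mm wide, 80 mm deep. The flat goes on bare for 200 mm to +x, but only 34 mm to -x and the sides. Rest fully home: collar on the flat, tip 50 mm below. Clamp handle on the -y side.
- short_rest: A bystander in the rack, to be left there: as the long rest, but its straight bar is only 80 mm long. Origin at the tip of its post, x along the bar.
- curved_rest: A bystander in the rack, to be left there: as the long rest, but its bar is bent in an arc, about 130 mm across and 40 mm deep. Origin at the tip of its post, x across the arc.
Not all that is in view belongs to the job. Leave any yellow look-alike of the long_rest alone.

How it is judged:
On the way, in this order (a step that is already met when the one before it is completed fails the run):
1. the tip of the long rest's post is set down on the flat top of the banjo's arm, 35 to 200 mm from the hole's centre on the side towards the bed (contact force between long_rest and banjo above 0.3 N and x of long_rest in the frame of banjo above 0.035 m and horizontal distance between long_rest and banjo below 0.2 m and z of long_rest in the frame of banjo between -0.004 and 0.004 m).
2. it slides low along the top, less than 10 mm above it, to the edge of the hole (horizontal distance between long_rest and banjo between 0.015 and 0.032 m and z of long_rest in the frame of banjo between -0.005 and 0.01 m).
At the end, for the whole second after the job is handed in: Long rest at rest in the socket: tip 45 mm or more below the flat top, within 10 mm of the hole's axis, upright within 10 degrees, bar parallel to the bed (square to the arm) within 20 degrees; short and curved rests within 30 mm of where they stood in the rack (horizontal distance between long_rest and banjo below 0.01 m and z of long_rest in the frame of banjo below -0.045 m and angle between long_rest's own z axis and vertical below 0.17 rad and angle between the x axis of long_rest and the y axis of banjo, either way round below 0.35 rad and linear speed of long_rest below 0.02 m/s and distance of each of short_rest, curved_rest from where it was at the start of the episode below 0.03 m); the robot touches nothing.
It fails at once if the short or the curved rest is moved 30 mm or more (distance of any of short_rest, curved_rest from where it was at the start of the episode above 0.03 m).
It also fails if it takes over 45 s, if anything falls off the work surface, if the arm or the gripper's body presses on something with over 40 N, if the wrist force passes 120 N, or if a joint passes its speed limit or range.

ROBOT

A 6-joint arm with a two-finger parallel gripper is mounted at the origin on the work surface. World frame = base frame: x ahead of the robot, y to its left, z up, the work surface at z = 0. Lengths are in m, angles in rad, forces in N, time in s.
With the tool pointing down it reaches from about 0.425 to 0.95 m from the base axis. Payload 14.7 kg.
Tool frame: the origin (TCP) lies at the very end of the fingers, on their centre line; the grasp point (between the pads) lies 19 mm behind it; z points along the fingers, y is the direction in which the jaws open and shut (so a half turn about z gives the same grasp; the last joint's range is limited). The gripper opens to 85 mm and grips with 20 to 120 N. Pads are 22 mm wide; open, the fingers measure 114 mm over their backs; the gripper's body (76 mm by 85 mm) begins 54 mm behind the grasp point. The pads swing forward as they close: fully open they stand 13 mm farther back than shut.
Start: joints at [1.143, 0.48, 1.596, -0, 1.065, -0.047], TCP at [0.242, 0.603, 0.231] pointing down, gripper open.
Joint ranges: [-2.75, 2.75], [-0.82, 2.05], [0.23, 2.67], [-1.56, 4.7], [0.09, 2.69], [-2.92, 2.92]. Speed limits (rad/s): [1.89, 1.89, 2.39, 3.01, 3.01, 3.01].

INTERFACE

Orientations are given as a unit quaternion [x, y, z, w].
In Python, from cell import bot gives the robot as it stands.
- The arm moves only by the shell command python3 -m handwheel 'ROWS'. ROWS is JSON, a list of rows, each an object with "travel": the shift along the tool's x, y, z in units of 60 mm (1.0 is 60 mm), a list of three; "roll": the turn about the tool's z in rad; "gripper": the opening, from 0 (shut) to 1 (fully open). In form: [{"travel": [x, y, z], "roll": roll, "gripper": gripper}, ...]. A call has exactly 8 rows; each row shifts and turns the pose as measured when the row begins, along the tool's axes as they then stand; what a row does not reach is not made up. A row lasts 1/8 s, in which the tool goes at most 62.5 mm and 10.7 degrees, less where a joint would pass 70% of its speed; a pose out of reach is approached as far as the arm can. A call is refused whole if a number of a shift passes 1 or a number of a turn 0.188, either way. A call with a gripper value outside its range is refused whole. The fingers move at their own pace and stop on an object; the grip force is fixed at half the most. Time passes only in rows, so rows that do not move let the fingers close, or fill a call up. It gives the time, the measured TCP pose, the force and the opening at its end, in the units of the state.
- bot.get_state(): the state, without advancing time (a new reading comes with each control period).
- bot.grab_frame(name): name is "side" or "top"; returns the picture (480x640x3 uint8, blue, green, red); there is no depth.
- bot.camera_info(name): a dict with "K" (3x3 intrinsics, pixels), "D" ([k1, k2, p1, p2, k3] as OpenCV has them; the pictures are not rectified), "rvec" (rotation vector, rad) and "tvec" (3), from world to camera coordinates, as OpenCV has them. Camera axes: x right, y down, z forward; pixel columns grow to the right and rows downward; lengths in m; the calibration is good to about 2 mm. A picture is of the moment at which its call begins. camera_info takes no time and is no camera call.
- bot.finish_job(): hands the job in, once; it reports no verdict.
The state is a dict: "t": time; "joint_pos": joint angles; "joint_vel": joint speeds; "joint_efforts": joint torques, N m; "ee_pos": TCP position; "tcp_rot": TCP orientation; "ft_force": force on the tool from outside, world axes, zero at the start; "moment": the same for the moment, N m; "gripper_width": opening from 0.0 (shut) to 1.0 (fully open).
Only numpy, scipy, OpenCV 4.12 (cv2) and the standard library are available. Lean on these libraries where they do the work, as an engineer would, in place of code of your own. Each camera call takes 0.05 s, during which the arm holds its last target.

## Working session

There is one attempt and no reset: what is moved stays moved. The work goes in short steps, Python scripts to look and compute and a shell command to move; the robot and the scene stay as the last step left them, time stands still between calls to the robot, and variables do not carry over. Pictures are saved under pics/ and viewed, and the job is handed in when it is done.

```bash
mkdir -p pics; ls
python3 - <<'E'
from cell import bot
import cv2
for n in("side","top"):
    cv2.imwrite(f"pics/{n}0.png",bot.grab_frame(n)); i=bot.camera_info(n)
    R=cv2.Rodrigues(i["rvec"] if hasattr(i["rvec"],'shape') else __import__('numpy').array(i["rvec"],float))[0]
    import numpy as np
    print(n,i["K"],i["D"],-R.T@np.array(i["tvec"]).ravel(),R)
print(bot.get_state())
E
```

```text
pics
side [[514.82951389   0.         316.65785156]
 [  0.         514.82951389 243.16903115]
 [  0.           0.           1.        ]] [-0.03641078  0.          0.          0.          0.        ] [ 0.02860511 -0.69040568  0.70643183] [[ 0.83941575 -0.54310486 -0.02045263]
 [-0.35755451 -0.5235076  -0.77336574]
 [ 0.40931159  0.65648831 -0.63363012]]
top [[579.57608895   0.         312.3550595 ]
 [  0.         579.57608895 235.58551233]
 [  0.           0.           1.        ]] [-0.02962414  0.          0.          0.          0.        ] [ 0.36614419 -0.09148741  1.06205471] [[ 0.02620857 -0.99953683 -0.01546701]
 [-0.99756947 -0.02515145 -0.06498123]
 [ 0.06456211  0.01713248 -0.99776661]]
{'t': 0.1, 'joint_pos': array([ 1.14337997e+00,  4.80785745e-01,  1.59682914e+00,  4.15429762e-06,
        1.06508778e+00, -4.65833901e-02]), 'joint_vel': array([-3.46347335e-04, -5.37189444e-04, -3.98669091e-04,  1.15807849e-03,
       -5.22039257e-05, -9.39598182e-04]), 'joint_efforts': array([-1.04884975e-06, -9.52260017e+01, -4.31036389e+01, -3.93567905e-05,
        5.14026935e-03,  6.09121287e-08]), 'ee_pos': array([0.24141352, 0.60309916, 0.23071896]), 'tcp_rot': array([ 1.89268828e-01,  9.81925151e-01, -5.39065973e-04, -1.32074419e-04]), 'ft_force': array([-1.35640648, -0.04387113,  0.79184863]), 'moment': array([-0.00533937,  0.02684452, -0.02847   ]), 'gripper_width': 0.9961834814360402}
```

View pics/side0.png

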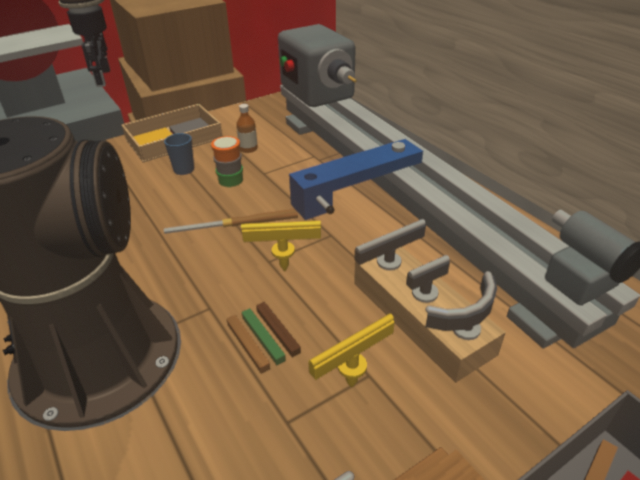

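View pics/top0.png

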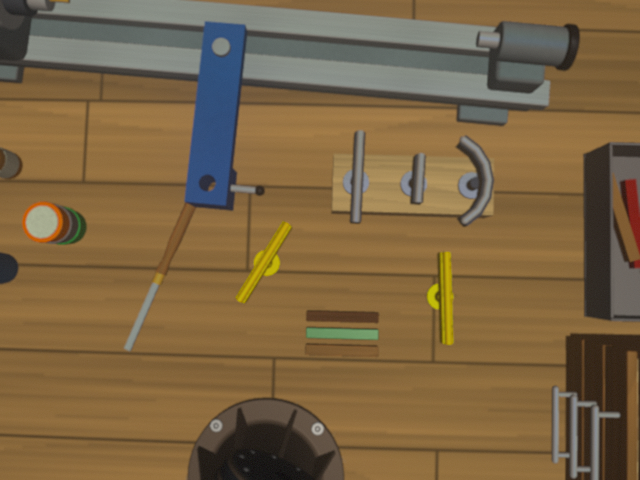

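The rack holds three rests: long at top (358,176) / side (390,243), short at top (418,178) and curved at top (478,182). The two yellow ones at top (264,262) and (445,297) are look-alikes. The long rest is the dark, longest straight bar, at the rack's left end (nearest the banjo). The hole is at top (207,183). I'll confirm in a crop and measure.

```bash
cat > h.py <<'E'
import numpy as np, cv2
from cell import bot
def cam(n):
    i=bot.camera_info(n); f=lambda k:np.array(i[k],float)
    return f("K"),f("D"),cv2.Rodrigues(f("rvec"))[0],f("tvec").ravel()
def ray(n,uv):
    K,D,R,t=cam(n)
    p=cv2.undistortPoints(np.array(uv,float).reshape(-1,1,2),K,D).reshape(-1,2)
    return -R.T@t, np.c_[p,np.ones(len(p))]@R
def onz(n,uv,z):
    c,d=ray(n,uv); return c+d*((z-c[2])/d[:,2])[:,None]
def tri(a,b):
    c1,d1=ray("top",[a]);c2,d2=ray("side",[b]);d1=d1[0];d2=d2[0]
    s=np.linalg.lstsq(np.c_[d1,-d2],c2-c1,rcond=None)[0]
    p,q=c1+s[0]*d1,c2+s[1]*d2
    return (p+q)/2,np.linalg.norm(p-q)
E
python3 - <<'E'
import cv2,numpy as np
from h import *
t=cv2.imread("pics/top0.png");s=cv2.imread("pics/side0.png")
a=cv2.resize(t[110:240,170:500],None,fx=2.4,fy=2.4,interpolation=2)
b=cv2.resize(s[130:300,270:510],None,fx=1.6,fy=1.6,interpolation=2)
cv=np.zeros((a.shape[0]+b.shape[0],max(a.shape[1],b.shape[1]),3),np.uint8)
cv[:a.shape[0],:a.shape[1]]=a;cv[a.shape[0]:,:b.shape[1]]=b
cv2.imwrite("pics/crop0.png",cv);print(cv.shape)
# bar mask: grey (low saturation)
hsv=cv2.cvtColor(t,cv2.COLOR_BGR2HSV)
m=((hsv[...,1]<60)).astype(np.uint8); m[:125]=0;m[228:]=0;m[:,:325]=0;m[:,385:]=0
ys,xs=np.nonzero(m); print("grey",xs.min(),xs.max(),ys.min(),ys.max(),len(xs))
c=max(cv2.findContours(m,0,1)[0],key=cv2.contourArea);print(cv2.minAreaRect(c))
for y in range(128,226,6):
    r=np.nonzero(m[y])[0]; print(y,(r.min(),r.max()) if len(r) else None, end=' ')
print()
blue=((hsv[...,0]>100)&(hsv[...,0]<125)&(hsv[...,1]>130)).astype(np.uint8);blue[:, :180]=0;blue[:,255:]=0
for y in range(30,210,15):
    r=np.nonzero(blue[y])[0]; print(y,(r.min(),r.max()) if len(r) else None,end=' ')
h=1-blue; n,l,st,ce=cv2.connectedComponentsWithStats(h)
for i in range(n):
    if 30<st[i,4]<1000: print(st[i],ce[i],onz("top",[ce[i]],.13))
E
```

```text
(584, 792, 3)
grey 343 368 131 222 1174
((355.5, 176.5), (91.0, 25.0), 90.0)
128 None 134 (np.int64(355), np.int64(364)) 140 (np.int64(355), np.int64(363)) 146 (np.int64(354), np.int64(363)) 152 (np.int64(354), np.int64(363)) 158 (np.int64(354), np.int64(363)) 164 (np.int64(354), np.int64(362)) 170 (np.int64(350), np.int64(362)) 176 (np.int64(344), np.int64(367)) 182 (np.int64(343), np.int64(368)) 188 (np.int64(344), np.int64(367)) 194 (np.int64(352), np.int64(361)) 200 (np.int64(352), np.int64(361)) 206 (np.int64(352), np.int64(360)) 212 (np.int64(351), np.int64(360)) 218 (np.int64(351), np.int64(360)) 224 None 
30 (np.int64(205), np.int64(244)) 45 (np.int64(203), np.int64(242)) 60 (np.int64(202), np.int64(241)) 75 (np.int64(199), np.int64(239)) 90 (np.int64(198), np.int64(237)) 105 (np.int64(197), np.int64(236)) 120 (np.int64(195), np.int64(234)) 135 (np.int64(193), np.int64(232)) 150 (np.int64(191), np.int64(231)) 165 (np.int64(190), np.int64(229)) 180 (np.int64(188), np.int64(227)) 195 (np.int64(186), np.int64(226)) [211  37  20  21 336] [220.71428571  46.67261905] [[0.73630583 0.08460711 0.13      ]]
[198 175  19  17 241] [207.07053942 182.97095436] [[0.50794055 0.09813274 0.13      ]]
```

View pics/crop0.png

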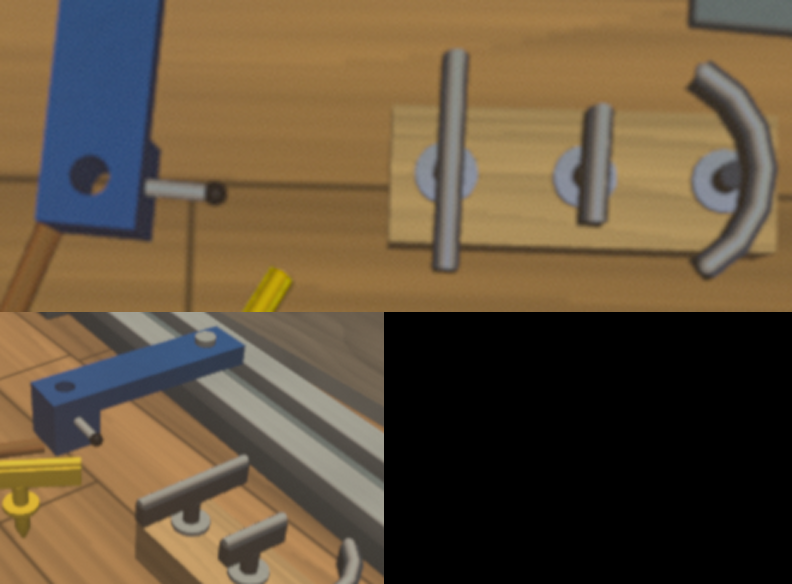

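Run:
```python
from h import *
np.set_printoptions(precision=4,suppress=True)
s=cv2.imread("pics/side0.png")
b=onz("top",[[(355+364)/2,134],[(351+360)/2,218],[359.7,130.5],[355.3,222.5],[355.6,182]],.129);
print(b, "len",np.linalg.norm(b[2]-b[3]),"mid",(b[2]+b[3])/2,"ang",np.degrees(np.arctan2(*(b[0]-b[1])[[1,0]])))
print("collar",onz("top",[[355.6,182]],.068))
for y,l,r in((30,205,244),(105,197,236),(165,190,229),(195,186,226)):
    p=onz("top",[[l-.5,y],[r+.5,y]],.13);print(p, end=' ')
L=onz("top",[[204.5,30],[185.8,195]],.13);R=onz("top",[[244.5,30],[226.3,195]],.13)
for e in(L,R):
    d=e[0]-e[1];print("arm ang",np.degrees(np.arctan2(d[1],d[0])))
d=L[0]-L[1];d/=np.linalg.norm(d);w=R[0]-L[0];print("width",abs(d[0]*w[1]-d[1]*w[0]))
h=np.array([.50794,.09813]);w=h-L[0][:2];print("hole from left edge",abs(d[0]*w[1]-d[1]*w[0]))
# side view hole
hsv=cv2.cvtColor(s,cv2.COLOR_BGR2HSV);g=s[165:190,295:330,0];print(g[::2,::2])
m=(s[...,0]<75).astype(np.uint8);m[:168]=0;m[184:]=0;m[:,:300]=0;m[:,322:]=0
ys,xs=np.nonzero(m);print(xs.mean(),ys.mean(),len(xs),onz("side",[[xs.mean(),ys.mean()]],.13))
print(tri([207.07,182.97],[xs.mean(),ys.mean()]))
# long bar ends in side view, rod top
print(onz("side",[[358,250],[424,224]],.127))
```

```text
[[ 0.5945 -0.148   0.129 ]
 [ 0.4567 -0.1444  0.129 ]
 [ 0.6003 -0.1482  0.129 ]
 [ 0.4494 -0.1442  0.129 ]
 [ 0.5154 -0.1433  0.129 ]] len 0.1509624204014883 mid [ 0.5249 -0.1462  0.129 ] ang -1.513151789701472
collar [[ 0.5251 -0.1467  0.068 ]]
[[0.7644 0.1128 0.13  ]
 [0.7655 0.0461 0.13  ]] [[0.6369 0.1208 0.13  ]
 [0.6382 0.0547 0.13  ]] [[0.5369 0.1281 0.13  ]
 [0.5383 0.0626 0.13  ]] [[0.4874 0.1326 0.13  ]
 [0.489  0.0657 0.13  ]] arm ang -3.990959512617799
arm ang -4.114071065490697
width 0.06648160878617315
hole from left edge 0.03250551318291019
[[ 81  81  80  80  80  81  85  87  88  95 105 115 125 129 130 129 128 129]
 [ 83  84  82  81  82  86  96 111 122 126 129 130 130 130 129 130 129 128]
 [ 84  87  90 101 110 120 127 129 129 129 129 130 130 130 130 129 129 130]
 [102 114 125 128 129 129 129 129 128 129 129 130 130 130 130 130 129 129]
 [127 128 128 128 128 122 111  99 101 107 120 128 128 128 130 129 128 130]
 [128 128 129 129 123  85  75  76  76  75  79 119 128 128 128 129 128 127]
 [128 130 129 129 122  77  74  75  76  74  76 117 129 129 128 130 129 129]
 [116 127 128 128 128 111  96  90  89  98 115 128 129 129 129 129 128 125]
 [ 76 115 127 128 128 127 127 125 125 127 128 129 129 127 124 117 102  89]
 [ 62  81 120 126 126 127 127 127 128 127 125 123 114 100  86  77  73  73]
 [ 61  63  84 119 126 127 126 125 120 111  96  84  75  72  72  72  73  73]
 [ 62  61  64  84 118 118 109  94  80  74  71  74  73  72  72  73  73  73]
 [ 62  62  63  63  78  80  74  72  71  72  72  73  72  73  73  73  72  72]]
310.0625 176.125 16 [[0.5104 0.1015 0.13  ]]
(array([0.5077, 0.0974, 0.133 ]), np.float64(0.0004215372039263678))
[[ 0.4523 -0.1465  0.127 ]
 [ 0.5975 -0.1552  0.127 ]]
```

Measured: long rest post at (0.525, -0.1465), bar length 151 mm (150 expected), bar angle -1.5°. The hole is at (0.508, 0.098) and the two views agree to 0.4 mm. The arm points -4° from x and measures 66.5 mm wide (68 expected). Now I move above the rest.

```bash
python3 -m handwheel '[{"travel":[0,0,-0.5],"roll":-0.177,"gripper":1},{"travel":[0,0,-0.5],"roll":-0.177,"gripper":1},{"travel":[-0.5,-0.8,0],"roll":0,"gripper":0.8},{"travel":[-0.5,-0.8,0],"roll":0,"gripper":0.8},{"travel":[-0.5,-0.8,0],"roll":0,"gripper":0.8},{"travel":[-0.5,-0.8,0],"roll":0,"gripper":0.8},{"travel":[-0.5,-0.8,0],"roll":0,"gripper":0.8},{"travel":[-0.5,-0.8,0],"roll":0,"gripper":0.8}]'
cat >> h.py <<'E'
def go(x,y,z,yang):
    "remaining move in tool units, roll; yang=wanted world angle (deg) of tool y; travel given in the frame AFTER and BEFORE roll"
    from scipy.spatial.transform import Rotation as Ro
    s=bot.get_state();p=np.array(s["ee_pos"]);M=Ro.from_quat(s["tcp_rot"]).as_matrix()
    a=np.arctan2(M[1,1],M[0,1]);d=np.array([x,y,z])-p
    roll=-((np.radians(yang)-a+np.pi)%(2*np.pi)-np.pi)
    M2=M@Ro.from_euler('z',roll).as_matrix()
    r=lambda v:np.round(v,3)
    print("t",r(s["t"]),"tcp",r(p*1e3),"yang",r(np.degrees(a)),"tilt",r(np.degrees(np.arccos(-M[2,2]))),"F",r(s["ft_force"]),"g",r(s["gripper_width"]),"j6",r(s["joint_pos"][5]))
    print("travel now-axes",r(M.T@d/.06),"after-roll axes",r(M2.T@d/.06),"roll",r(roll))
E
python3 -c "
from h import *
go(.525,-.1465,.2,88.5)"
```

```text
t: 1.1
ee_pos: [0.4193, 0.3063, 0.2905]
tcp_rot: [0.004, 1.0, -0.002, -0.001]
ft_force: [1.3, 0.7, 0.6]
gripper_width: 0.799
t 1.1 tcp [419.326 306.25  290.493] yang 89.512 tilt 0.257 F [1.316 0.692 0.552] g 0.799 j6 -0.987
travel now-axes [-1.828 -7.524  1.535] after-roll axes [-1.961 -7.491  1.535] roll 0.018
```

```bash
python3 -m handwheel '[{"travel":[-0.24,-0.94,0],"roll":0.018,"gripper":0.8},{"travel":[-0.24,-0.94,0],"roll":0,"gripper":0.8},{"travel":[-0.24,-0.94,0],"roll":0,"gripper":0.8},{"travel":[-0.24,-0.94,0.2],"roll":0,"gripper":0.8},{"travel":[-0.24,-0.94,0.3],"roll":0,"gripper":0.8},{"travel":[-0.24,-0.94,0.3],"roll":0,"gripper":0.8},{"travel":[-0.24,-0.94,0.3],"roll":0,"gripper":0.8},{"travel":[-0.24,-0.94,0.3],"roll":0,"gripper":0.8}]'
python3 -c "
from h import *
go(.525,-.1465,.091,88.5)"
```

```text
t: 2.1
ee_pos: [0.5257, -0.1619, 0.207]
tcp_rot: [0.014, 1.0, -0.002, 0.001]
ft_force: [2.0, 1.0, -0.2]
gripper_width: 0.799
t 2.1 tcp [ 525.738 -161.866  207.018] yang 88.443 tilt 0.243 F [ 2.015  1.039 -0.195] g 0.799 j6 -1.893
travel now-axes [0.023 0.263 1.933] after-roll axes [0.023 0.263 1.933] roll -0.001
```

```bash
python3 -m handwheel '[{"travel":[0.02,0.26,0],"roll":0,"gripper":0.8},{"travel":[0,0,0.3],"roll":0,"gripper":0.8},{"travel":[0,0,0.4],"roll":0,"gripper":0.8},{"travel":[0,0,0.4],"roll":0,"gripper":0.8},{"travel":[0,0,0.4],"roll":0,"gripper":0.8},{"travel":[0,0,0.25],"roll":0,"gripper":0.8},{"travel":[0,0,0.1],"roll":0,"gripper":0.8},{"travel":[0,0,0],"roll":0,"gripper":0.8}]'
python3 - <<'E'
from h import *
go(.525,-.1465,.091,88.5)
a=bot.grab_frame("top")[90:240,270:470];b=bot.grab_frame("side")[180:330,320:520]
cv2.imwrite("pics/g1.png",cv2.resize(np.hstack([a,b]),None,fx=2,fy=2,interpolation=2))
E
```

```text
t: 3.1
ee_pos: [0.5241, -0.1466, 0.0916]
tcp_rot: [0.016, 1.0, -0.001, -0.0]
ft_force: [0.4, -1.6, -0.0]
gripper_width: 0.798
t 3.1 tcp [ 524.071 -146.572   91.587] yang 88.209 tilt 0.167 F [ 0.386 -1.64  -0.015] g 0.798 j6 -1.862
travel now-axes [-0.015  0.002  0.01 ] after-roll axes [-0.015  0.002  0.01 ] roll -0.005
```

View pics/g1.png

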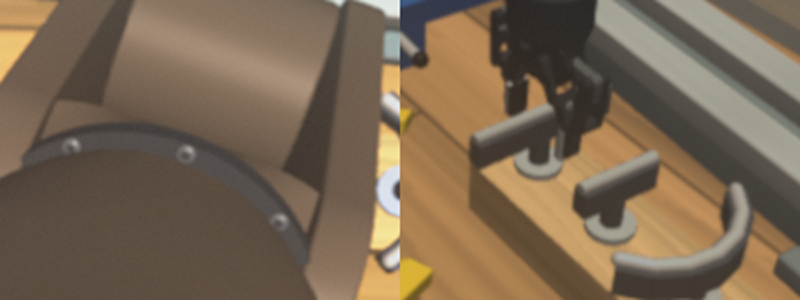

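The side view shows the jaws straddling the long bar at mid-length (crop ~545,120, side ~ (392,240)), clear of the short rest; the top view is blocked by the arm. Closing.

```bash
python3 -m handwheel '[{"travel":[0,0,0],"roll":0,"gripper":0.3},{"travel":[0,0,0],"roll":0,"gripper":0},{"travel":[0,0,0],"roll":0,"gripper":0},{"travel":[0,0,0],"roll":0,"gripper":0},{"travel":[0,0,0],"roll":0,"gripper":0},{"travel":[0,0,0],"roll":0,"gripper":0},{"travel":[0,0,0],"roll":0,"gripper":0},{"travel":[0,0,-0.2],"roll":0,"gripper":0}]'
python3 -c "
from h import *
go(.525,-.1465,.231,88.5)"
```

```text
t: 4.2
ee_pos: [0.5243, -0.1467, 0.1052]
tcp_rot: [0.016, 1.0, -0.001, 0.0]
ft_force: [-0.3, 0.5, -5.5]
gripper_width: 0.204
t 4.2 tcp [ 524.333 -146.707  105.186] yang 88.177 tilt 0.169 F [-0.292  0.476 -5.468] g 0.204 j6 -1.862
travel now-axes [-1.200e-02 -2.000e-03 -2.097e+00] after-roll axes [-1.200e-02 -2.000e-03 -2.097e+00] roll -0.006
```

```bash
python3 -m handwheel '[{"travel":[0,0,-0.35],"roll":0,"gripper":0},{"travel":[0,0,-0.4],"roll":0,"gripper":0},{"travel":[0,0,-0.4],"roll":0,"gripper":0},{"travel":[0,0,-0.4],"roll":0,"gripper":0},{"travel":[0,0,-0.4],"roll":0,"gripper":0},{"travel":[0,0,-0.4],"roll":0,"gripper":0},{"travel":[0,0,-0.3],"roll":0,"gripper":0},{"travel":[0,0,0],"roll":0,"gripper":0}]'
python3 - <<'E'
from h import *
go(.5878,.0924,.24,-4.0)
cv2.imwrite("pics/l1.png",bot.grab_frame("side"))
E
```

```text
t: 5.2
ee_pos: [0.5223, -0.146, 0.2737]
tcp_rot: [0.016, 1.0, -0.002, -0.0]
ft_force: [0.3, -0.4, -6.6]
gripper_width: 0.198
t 5.2 tcp [ 522.267 -145.975  273.727] yang 88.179 tilt 0.191 F [ 0.272 -0.359 -6.577] g 0.198 j6 -1.863
travel now-axes [-0.966  4.007  0.548] after-roll axes [4.041 0.813 0.548] roll 1.609
```

View pics/l1.png

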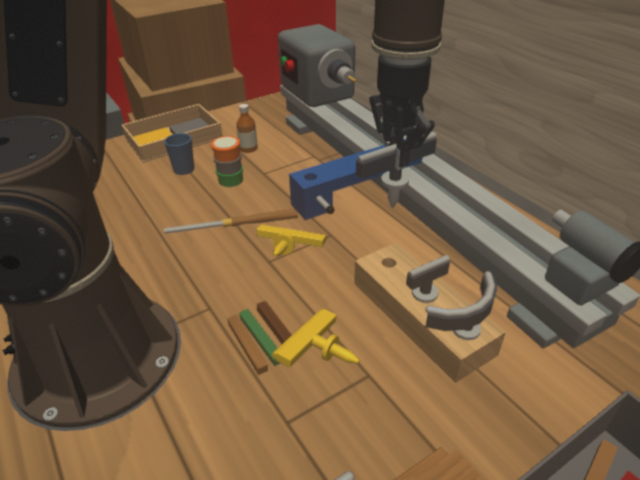

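Side view: the long rest hangs upright in the jaws with its tip at (393,205). Short and curved rests are undisturbed at (428,272) and (462,305). The yellow decoys have toppled by themselves, well away from the arm. Turning the bar.

```bash
python3 -m handwheel '[{"travel":[0,0,0],"roll":0.18,"gripper":0},{"travel":[0,0,0],"roll":0.18,"gripper":0},{"travel":[0,0,0],"roll":0.18,"gripper":0},{"travel":[0,0,0],"roll":0.18,"gripper":0},{"travel":[0,0,0],"roll":0.18,"gripper":0},{"travel":[0,0,0],"roll":0.18,"gripper":0},{"travel":[0,0,0],"roll":0.18,"gripper":0},{"travel":[0,0,0],"roll":0.18,"gripper":0}]'
python3 - <<'E'
from h import *
go(.5878,.0924,.24,-4.0)
E
```

```text
t: 6.25
ee_pos: [0.5161, -0.1442, 0.2641]
tcp_rot: [0.688, 0.726, -0.005, -0.006]
ft_force: [-0.6, 0.0, -5.8]
gripper_width: 0.199
t 6.25 tcp [ 516.135 -144.162  264.13 ] yang 3.066 tilt 0.908 F [-0.583  0.047 -5.781] g 0.199 j6 -0.378
travel now-axes [3.872 1.41  0.39 ] after-roll axes [4.016 0.923 0.39 ] roll 0.123
```

```bash
python3 -m handwheel '[{"travel":[0,0,0],"roll":0.123,"gripper":0},{"travel":[0.5,0.15,0],"roll":0,"gripper":0},{"travel":[0.7,0.15,0],"roll":0,"gripper":0},{"travel":[0.8,0.15,0],"roll":0,"gripper":0},{"travel":[0.8,0.15,0],"roll":0,"gripper":0},{"travel":[0.7,0.15,0],"roll":0,"gripper":0},{"travel":[0.4,0.1,0],"roll":0,"gripper":0},{"travel":[0.1,0,0],"roll":0,"gripper":0}]'
python3 - <<'E'
from h import *
go(.5878,.0924,.213,-4.0)
cv2.imwrite("pics/s2.png",bot.grab_frame("side"))
cv2.imwrite("pics/t2.png",bot.grab_frame("top"))
E
```

```text
t: 7.25
ee_pos: [0.5822, 0.0979, 0.2537]
tcp_rot: [0.735, 0.678, -0.01, -0.011]
ft_force: [0.2, -0.8, -5.4]
gripper_width: 0.199
t 7.25 tcp [582.184  97.94  253.672] yang -4.564 tilt 1.718 F [ 0.24  -0.755 -5.426] g 0.199 j6 0.189
travel now-axes [-0.084  0.121  0.675] after-roll axes [-0.086  0.12   0.675] roll -0.01
```

View pics/s2.png

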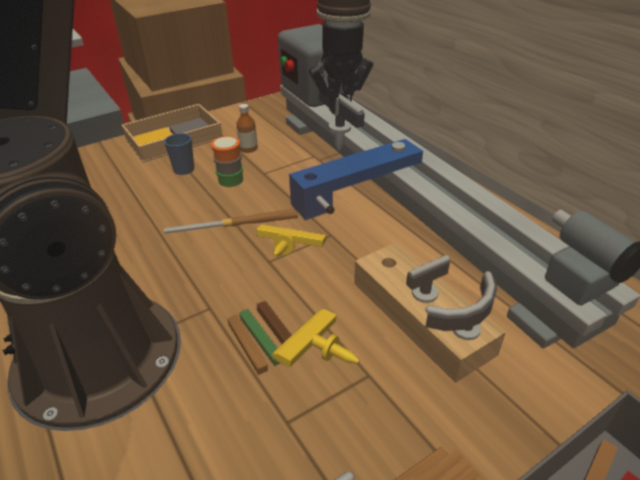

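View pics/t2.png

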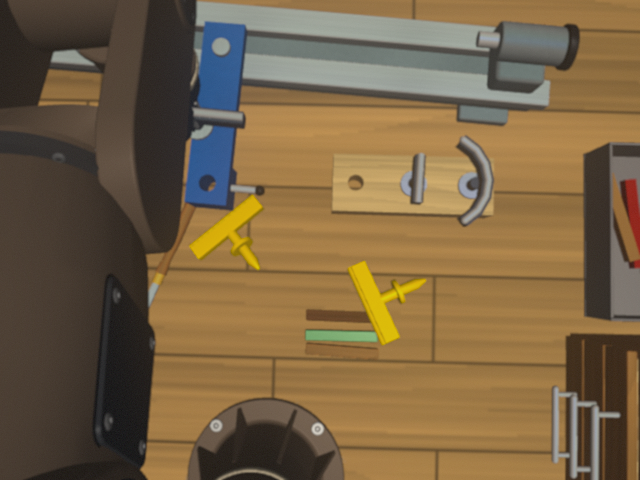

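The side view shows the rest upright over the arm. The top view shows its bar square to the arm, with the hole at (207,183) clear and both bystanders in place. The tool has drifted to a 1.7° tilt, so from here I track the tip itself.

```bash
cat >> h.py <<'E'
HOLE=np.array([.508,.098,.130]);AA=np.radians(-4.0)
def tip(dx=None,dz=None,dy=0,L=.0816):
    "tip pose in the banjo frame; move (tool units) to bring it to dx,dy,dz"
    from scipy.spatial.transform import Rotation as Ro
    s=bot.get_state();p=np.array(s["ee_pos"]);M=Ro.from_quat(s["tcp_rot"]).as_matrix()
    B=np.array([[np.cos(AA),-np.sin(AA),0],[np.sin(AA),np.cos(AA),0],[0,0,1]])
    q=B.T@(p+M[:,2]*L-HOLE)
    print("t",round(s["t"],2),"tip in banjo mm",np.round(q*1e3,1),"toolz",np.round(B.T@M[:,2],3),"yang",np.round(np.degrees(np.arctan2(M[1,1],M[0,1])),2),"F",np.round(s["ft_force"],1),"M",np.round(s["moment"],2),"g",round(s["gripper_width"],3))
    if dx is not None: print("travel",np.round(M.T@B@(np.array([dx,dy,dz])-q)/.06,3))
E
python3 - <<'E'
from h import *
tip(.07,.012)
E
```

```text
t 7.35 tip in banjo mm [71.2  4.  42.3] toolz [-0.03 -0.   -1.  ] yang -4.6 F [ 0.7  0.  -5.4] M [-0.05 -0.03  0.02] g 0.197
travel [-0.067 -0.005  0.505]
```

```bash
python3 -m handwheel '[{"travel":[-0.067,0,0],"roll":-0.01,"gripper":0},{"travel":[0,0,0.1],"roll":0,"gripper":0},{"travel":[0,0,0.1],"roll":0,"gripper":0},{"travel":[0,0,0.1],"roll":0,"gripper":0},{"travel":[0,0,0.1],"roll":0,"gripper":0},{"travel":[0,0,0.1],"roll":0,"gripper":0},{"travel":[0,0,0],"roll":0,"gripper":0},{"travel":[0,0,0],"roll":0,"gripper":0}]'
python3 - <<'E'
from h import *
tip(.07,-.001)
im=bot.grab_frame("side");cv2.imwrite("pics/s3.png",cv2.resize(im[60:220,270:440],None,fx=3.5,fy=3.5,interpolation=2))
E
```

```text
t: 8.35
ee_pos: [0.5795, 0.0896, 0.221]
tcp_rot: [0.732, 0.681, -0.011, -0.011]
ft_force: [0.3, 0.7, -5.2]
gripper_width: 0.201
t 8.35 tip in banjo mm [69.3 -3.4  9.5] toolz [-0.032 -0.001 -1.   ] yang -4.16 F [ 0.3  0.7 -5.2] M [-0.04 -0.03  0.  ] g 0.201
travel [0.057 0.016 0.174]
```

View pics/s3.png

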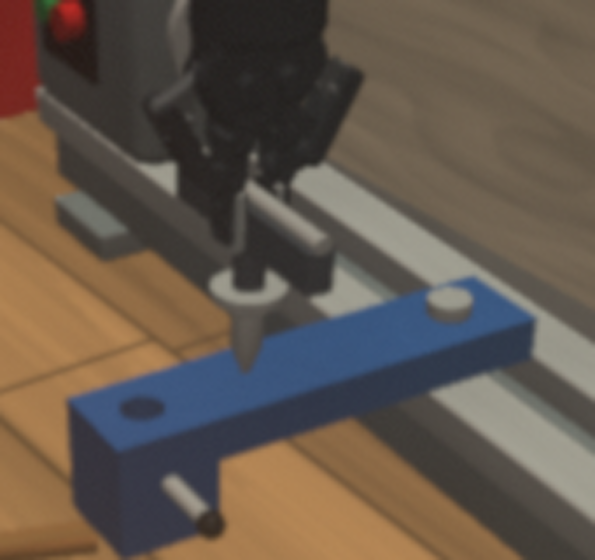

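The tip shows at side (340,166), just above the flat and 70 mm or so from the hole at (310.5,176.5). I'll check the ray, then lower in small steps to contact.

```bash
python3 - <<'E'
from h import *
print(onz("side",[[340,166.3]],.139))
p=HOLE+[.0693*np.cos(AA)-.0034*.07,.0693*np.sin(AA)-.0034,.0095];print(p)
K,D,R,t=cam("side");i=bot.camera_info("side");print(cv2.projectPoints(p,np.array(i["rvec"]),np.array(i["tvec"]),K,D)[0])
E
python3 -m handwheel '[{"travel":[0.057,0.016,0.04],"roll":0,"gripper":0},{"travel":[0,0,0.04],"roll":0,"gripper":0},{"travel":[0,0,0.03],"roll":0,"gripper":0},{"travel":[0,0,0],"roll":0,"gripper":0},{"travel":[0,0,0],"roll":0,"gripper":0},{"travel":[0,0,0],"roll":0,"gripper":0},{"travel":[0,0,0],"roll":0,"gripper":0},{"travel":[0,0,0],"roll":0,"gripper":0}]'
python3 - <<'E'
from h import *
tip(.07,-.001)
E
```

```text
[[0.57619631 0.08595649 0.139     ]]
[0.57689319 0.08976588 0.1395    ]
[[[339.24564995 165.24004715]]]
t: 9.4
ee_pos: [0.5809, 0.0934, 0.2145]
tcp_rot: [0.732, 0.681, -0.011, -0.011]
ft_force: [0.0, 0.7, -5.0]
gripper_width: 0.198
t 9.4 tip in banjo mm [70.5  0.4  2.9] toolz [-0.031 -0.001 -1.   ] yang -4.15 F [ 0.   0.7 -5. ] M [ 0.03 -0.05  0.04] g 0.198
travel [-0.007 -0.006  0.065]
```

```bash
python3 -m handwheel '[{"travel":[0,0,0.02],"roll":0,"gripper":0},{"travel":[0,0,0],"roll":0,"gripper":0},{"travel":[0,0,0.02],"roll":0,"gripper":0},{"travel":[0,0,0],"roll":0,"gripper":0},{"travel":[0,0,0],"roll":0,"gripper":0},{"travel":[0,0,0],"roll":0,"gripper":0},{"travel":[0,0,0],"roll":0,"gripper":0},{"travel":[0,0,0],"roll":0,"gripper":0}]'
python3 - <<'E'
from h import *
tip(.07,-.001)
E
```

```text
t: 10.4
ee_pos: [0.5811, 0.0934, 0.2134]
tcp_rot: [0.732, 0.681, -0.01, -0.011]
ft_force: [-1.3, 0.1, 0.9]
gripper_width: 0.201
t 10.4 tip in banjo mm [70.8  0.5  1.9] toolz [-0.029 -0.    -1.   ] yang -4.15 F [-1.3  0.1  0.9] M [-0.08  0.4  -0.01] g 0.201
travel [-0.009 -0.013  0.048]
```

Contact: force z went from -5 to +0.9 N, so about 6 N on the flat, 70 mm from the hole. Sliding towards the hole.

```bash
python3 -m handwheel '[{"travel":[0,-0.08,0.002],"roll":0,"gripper":0},{"travel":[0,-0.08,0.002],"roll":0,"gripper":0},{"travel":[0,-0.08,0.002],"roll":0,"gripper":0},{"travel":[0,-0.08,0.002],"roll":0,"gripper":0},{"travel":[0,-0.08,0.002],"roll":0,"gripper":0},{"travel":[0,-0.08,0.002],"roll":0,"gripper":0},{"travel":[0,-0.08,0.002],"roll":0,"gripper":0},{"travel":[0,0,0],"roll":0,"gripper":0}]'
python3 - <<'E'
from h import *
tip(.024,.0019)
im=bot.grab_frame("side");cv2.imwrite("pics/s4.png",cv2.resize(im[60:220,270:440],None,fx=3.5,fy=3.5,interpolation=2))
E
```

```text
t: 11.4
ee_pos: [0.5457, 0.0961, 0.2135]
tcp_rot: [0.732, 0.681, -0.01, -0.01]
ft_force: [-0.7, -0.1, -3.5]
gripper_width: 0.198
t 11.4 tip in banjo mm [35.5  0.7  2. ] toolz [-0.028 -0.    -1.   ] yang -4.15 F [-0.7 -0.1 -3.5] M [0.02 0.   0.04] g 0.198
travel [-0.012 -0.191  0.007]
```

View pics/s4.png

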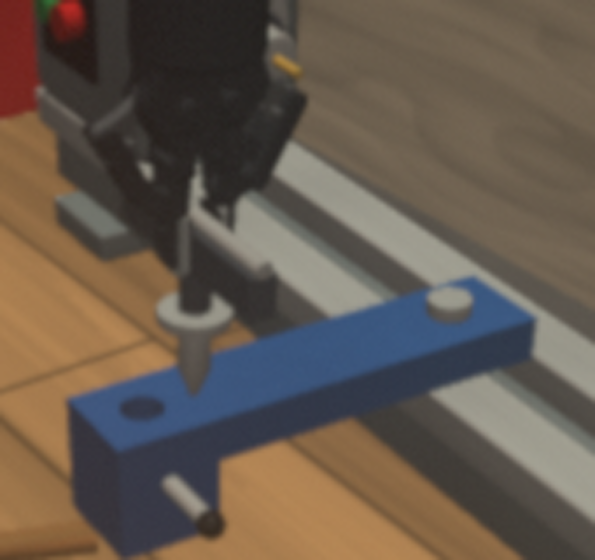

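The tip is on the flat at side (325,173) and the hole centre at (310.3,176.4). I'll measure both on the z = 0.13 plane.

```bash
python3 - <<'E'
from h import *
a=onz("side",[[270+192/3.5,60+396/3.5],[270+142/3.5,60+408/3.5]],.13);d=a[0]-a[1]
print(a,d[0]*np.cos(AA)+d[1]*np.sin(AA),-d[0]*np.sin(AA)+d[1]*np.cos(AA))
E
python3 -m handwheel '[{"travel":[0,-0.06,0.002],"roll":0,"gripper":0},{"travel":[0,-0.06,0.002],"roll":0,"gripper":0},{"travel":[0,-0.06,0.002],"roll":0,"gripper":0},{"travel":[0,0,0],"roll":0,"gripper":0},{"travel":[0,0,0],"roll":0,"gripper":0},{"travel":[0,0,0],"roll":0,"gripper":0},{"travel":[0,0,0],"roll":0,"gripper":0},{"travel":[0,0,0],"roll":0,"gripper":0}]'
python3 - <<'E'
from h import *
tip(.0,.0019)
im=bot.grab_frame("side");cv2.imwrite("pics/s5.png",cv2.resize(im[120:200,280:370],None,fx=7,fy=7,interpolation=2))
E
```

```text
[[0.54252404 0.09361416 0.13      ]
 [0.51032547 0.09938615 0.13      ]] 0.03252277221388782 -0.0035118720050105225
t: 12.45
ee_pos: [0.5348, 0.0969, 0.2135]
tcp_rot: [0.732, 0.681, -0.009, -0.01]
ft_force: [1.1, -0.2, -2.8]
gripper_width: 0.199
t 12.45 tip in banjo mm [24.5  0.8  2. ] toolz [-0.027 -0.    -1.   ] yang -4.15 F [ 1.1 -0.2 -2.8] M [ 0.06 -0.16  0.06] g 0.199
travel [-0.014 -0.409  0.012]
```

View pics/s5.png

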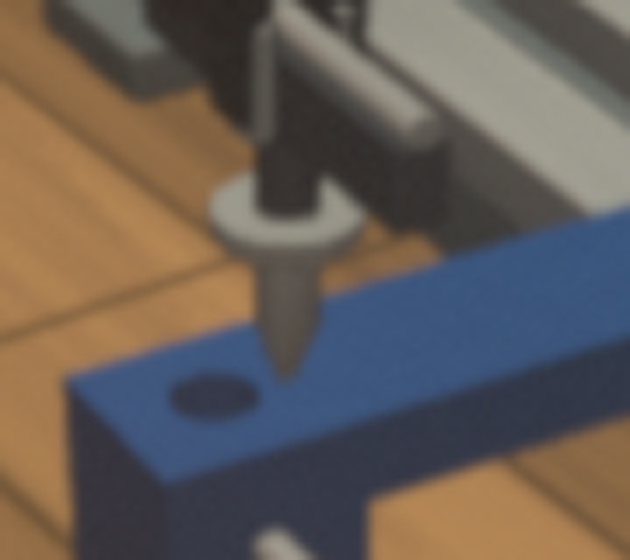

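Tip at crop (287,376), hole centre at (214,397): in contact, just outside the hole's edge. I'll compute the remaining offset.

Run:
```python
from h import *
f=lambda u,v:[280+(u+.5)/7-.5,120+(v+.5)/7-.5]
a=onz("side",[f(287,376),f(214,397),f(168,397),f(260,397),f(214,374),f(214,420)],.13);d=a[0]-a[1]
print(a,d[0]*np.cos(AA)+d[1]*np.sin(AA),-d[0]*np.sin(AA)+d[1]*np.cos(AA))
print(np.linalg.norm(a[2]-a[3]),np.linalg.norm(a[4]-a[5]))
```

```text
[[0.5347478  0.09831991 0.13      ]
 [0.5101883  0.10085324 0.13      ]
 [0.49882254 0.10875346 0.13      ]
 [0.52154414 0.09296372 0.13      ]
 [0.51719574 0.11192172 0.13      ]
 [0.50331094 0.0899903  0.13      ]] 0.024676389450773113 -0.0008139685837273082
0.02766923763911738 0.025957179645685783
```

Both methods agree: 24.5 to 24.7 mm from the centre and |y| under 1 mm. Slide on over the hole.

```bash
python3 -m handwheel '[{"travel":[0,-0.06,0.001],"roll":0,"gripper":0},{"travel":[0,-0.06,0.001],"roll":0,"gripper":0},{"travel":[0,-0.06,0.001],"roll":0,"gripper":0},{"travel":[0,-0.06,0.001],"roll":0,"gripper":0},{"travel":[0,-0.06,0.001],"roll":0,"gripper":0},{"travel":[0,-0.06,0.001],"roll":0,"gripper":0},{"travel":[0,-0.05,0],"roll":0,"gripper":0},{"travel":[0,0,0],"roll":0,"gripper":0}]'
python3 - <<'E'
from h import *
tip(.0,.0019)
im=bot.grab_frame("side");cv2.imwrite("pics/s6.png",cv2.resize(im[120:200,280:370],None,fx=7,fy=7,interpolation=2))
E
```

```text
t: 13.5
ee_pos: [0.5072, 0.0988, 0.2133]
tcp_rot: [0.732, 0.681, -0.01, -0.011]
ft_force: [0.8, 0.4, -5.9]
gripper_width: 0.199
t 13.5 tip in banjo mm [-3.3  0.7  1.7] toolz [-0.03 -0.   -1.  ] yang -4.15 F [ 0.8  0.4 -5.9] M [-0.01 -0.08  0.03] g 0.199
travel [-0.011  0.055 -0.005]
```

View pics/s6.png

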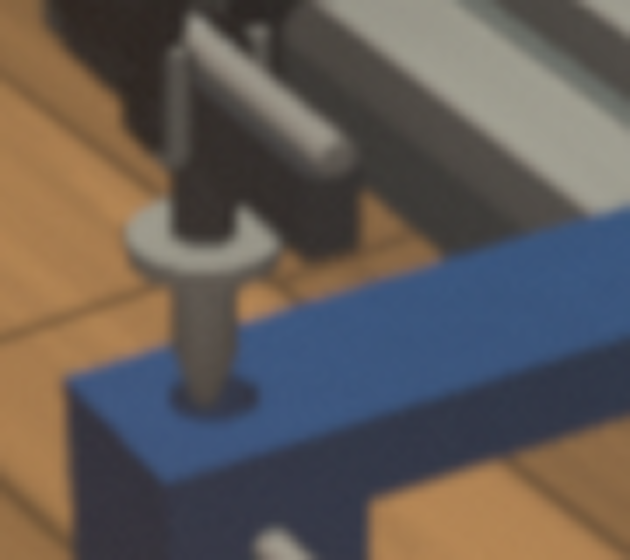

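The tip is now inside the hole outline at crop (208,400) and free of contact (force z -5.9 N). Correct by +3.3 mm and lower.

```bash
python3 -m handwheel '[{"travel":[-0.005,0.055,0],"roll":0,"gripper":0},{"travel":[0,0,0.08],"roll":0,"gripper":0},{"travel":[0,0,0.08],"roll":0,"gripper":0},{"travel":[0,0,0.08],"roll":0,"gripper":0},{"travel":[0,0,0.08],"roll":0,"gripper":0},{"travel":[0,0,0.08],"roll":0,"gripper":0},{"travel":[0,0,0.08],"roll":0,"gripper":0},{"travel":[0,0,0],"roll":0,"gripper":0}]'
python3 - <<'E'
from h import *
tip(-.001,-.046)
im=bot.grab_frame("side");cv2.imwrite("pics/s7.png",cv2.resize(im[120:200,280:370],None,fx=7,fy=7,interpolation=2))
E
```

```text
t: 14.55
ee_pos: [0.51, 0.0981, 0.1818]
tcp_rot: [0.732, 0.681, -0.011, -0.011]
ft_force: [-0.2, -0.5, -4.9]
gripper_width: 0.2
t 14.55 tip in banjo mm [ -0.4   0.2 -29.8] toolz [-0.03  -0.001 -1.   ] yang -4.16 F [-0.2 -0.5 -4.9] M [ 0.    0.02 -0.03] g 0.2
travel [-0.004 -0.001  0.27 ]
```

View pics/s7.png

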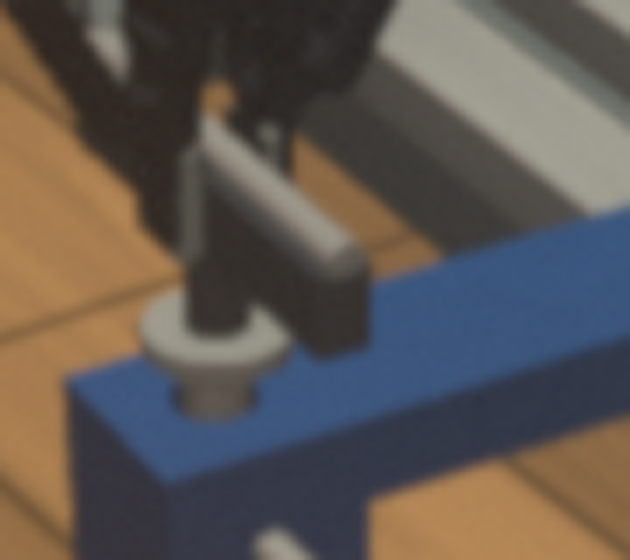

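The post is in the hole, centred at crop (215,395), with no side force. About 18 mm remains.

```bash
python3 -m handwheel '[{"travel":[0,0,0.08],"roll":0,"gripper":0},{"travel":[0,0,0.08],"roll":0,"gripper":0},{"travel":[0,0,0.06],"roll":0,"gripper":0},{"travel":[0,0,0.04],"roll":0,"gripper":0},{"travel":[0,0,0.02],"roll":0,"gripper":0},{"travel":[0,0,0],"roll":0,"gripper":0},{"travel":[0,0,0.01],"roll":0,"gripper":0},{"travel":[0,0,0],"roll":0,"gripper":0}]'
python3 - <<'E'
from h import *
tip(-.001,-.048)
E
```

```text
t: 15.6
ee_pos: [0.5101, 0.0983, 0.1642]
tcp_rot: [0.732, 0.681, -0.01, -0.01]
ft_force: [0.1, -0.0, -5.0]
gripper_width: 0.198
t 15.6 tip in banjo mm [ -0.3   0.4 -47.4] toolz [-0.029 -0.    -1.   ] yang -4.16 F [ 0.1 -0.  -5. ] M [-0.01 -0.04 -0.02] g 0.198
travel [-0.007 -0.011  0.011]
```

Not yet touching; lower ~1 mm more, then release.

```bash
python3 -m handwheel '[{"travel":[0,0,0.015],"roll":0,"gripper":0},{"travel":[0,0,0],"roll":0,"gripper":0},{"travel":[0,0,0],"roll":0,"gripper":0.3},{"travel":[0,0,0],"roll":0,"gripper":0.5},{"travel":[0,0,0],"roll":0,"gripper":0.7},{"travel":[0,0,0],"roll":0,"gripper":0.8},{"travel":[0,0,0],"roll":0,"gripper":0.8},{"travel":[0,0,0],"roll":0,"gripper":0.8}]'
python3 -m handwheel '[{"travel":[0,0,0],"roll":0,"gripper":0.8},{"travel":[0,0,-0.3],"roll":0,"gripper":0.8},{"travel":[0,0,-0.4],"roll":0,"gripper":0.8},{"travel":[0,0,-0.5],"roll":0,"gripper":0.8},{"travel":[0,0,-0.5],"roll":0,"gripper":0.8},{"travel":[0,0,-0.5],"roll":0,"gripper":0.8},{"travel":[0,0,-0.3],"roll":0,"gripper":0.8},{"travel":[0,0,0],"roll":0,"gripper":0.8}]'
python3 - <<'E'
from h import *
tip()
im=bot.grab_frame("side");cv2.imwrite("pics/s8.png",im);cv2.imwrite("pics/s8c.png",cv2.resize(im[120:200,280:370],None,fx=7,fy=7,interpolation=2))
E
```

```text
t: 16.6
ee_pos: [0.5111, 0.0984, 0.1645]
tcp_rot: [0.732, 0.681, -0.009, -0.01]
ft_force: [-0.8, 0.1, -0.2]
gripper_width: 0.798
t: 17.6
ee_pos: [0.5145, 0.098, 0.3186]
tcp_rot: [0.732, 0.681, -0.009, -0.01]
ft_force: [0.6, -0.3, -0.9]
gripper_width: 0.803
t 17.6 tip in banjo mm [  4.3   0.5 107.1] toolz [-0.028  0.    -1.   ] yang -4.16 F [ 0.6 -0.3 -0.9] M [-0.03 -0.03 -0.01] g 0.803
```

View pics/s8.png

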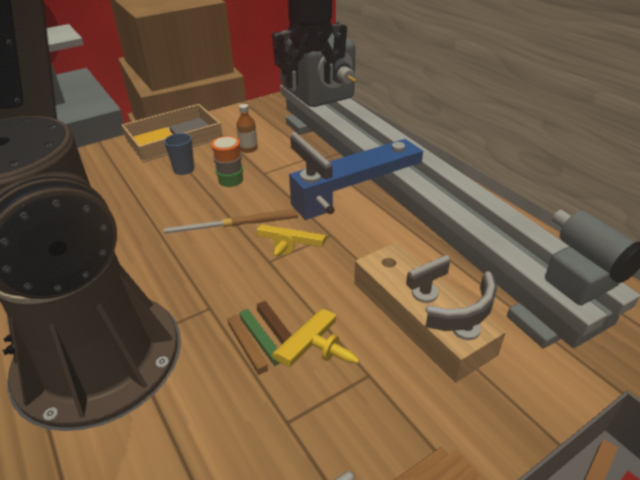

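View pics/s8c.png

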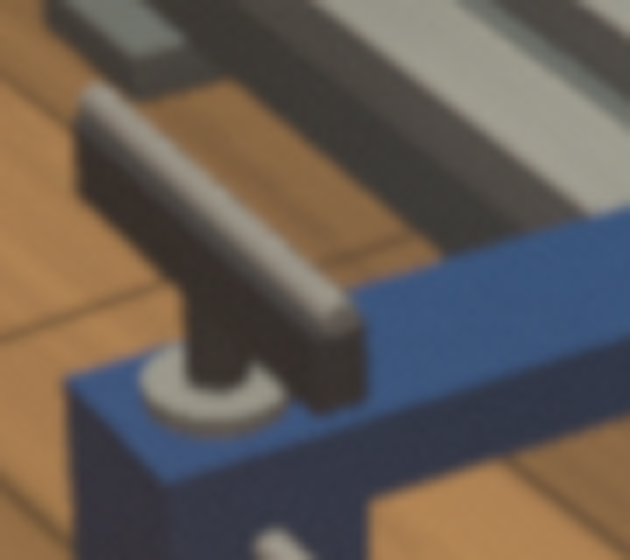

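The rest stands upright with its collar flat on the arm at side (311,176), and the gripper is clear above. The short rest (428,272) and curved rest (462,305) have not moved. One numeric check, then hand in.

Run:
```python
from h import *
f=lambda u,v:[280+(u+.5)/7-.5,120+(v+.5)/7-.5]
a=onz("side",[f(95,92),f(340,308)],.199);d=a[0]-a[1];print(a,"len",np.linalg.norm(d),"bar ang",np.degrees(np.arctan2(d[1],d[0])),"want 86; mid",a.mean(0))
print("collar",onz("side",[f(214,385)],.138))
A=cv2.imread("pics/side0.png")[240:350,405:510].astype(int);B=cv2.imread("pics/s8.png")[240:350,405:510].astype(int)
print("rack diff",np.abs(A-B).mean())
bot.finish_job()
```

```text
[[0.51566397 0.17314002 0.199     ]
 [0.50543225 0.02512686 0.199     ]] len 0.1483663859003611 bar ang 86.04559984310401 want 86; mid [0.51054811 0.09913344 0.199     ]
collar [[0.50709373 0.09554082 0.138     ]]
rack diff 3.0453391053391052
the job is handed in; nothing more can be done
```

I took the long rest from the rack and set its post tip on the banjo's flat, about 70 mm from the hole on the bed side, with about 6 N of contact. I then slid it low into the socket, let go and backed the gripper clear. The job was handed in after about 18 s, and no verdict is reported.

Last checks before handing in:
- **Seating:** the collar looks flat on the arm. The tool was at about full depth when I let go: 47 to 48 mm by the grasp estimate, or about 49.5 mm once corrected for the 2 mm offset seen at first contact.
- **Position:** the collar measures within about 3 mm of the hole centre.
- **Bar direction:** 86.0°, against 86° wanted. The bar measured 148 mm long (150 expected).
- **Short and curved rests:** they look unmoved in the side view, with only a small difference from the first picture.

Things that were off:
- **Tool tilt:** the tool drifted to about 1.7° off vertical while carrying the rest. I allowed for this at insertion.
- **Camera disagreement:** the two cameras placed the hole about 4 mm apart, most of it along y. The post still went in without side force.
- **Yellow look-alikes:** both fell over during the run. I did not go near them.

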